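# Drive the stuck hinge pin out of a glass mould

## Robot

A 6-joint arm with a two-finger parallel gripper is mounted at the origin on the work surface. World frame = base frame: x ahead of the robot, y to its left, z up, the work surface at z = 0. Lengths are in m, angles in rad, forces in N, time in s.
With the tool pointing down it reaches from about 0.35 to 0.775 m from the base axis. Payload 7.3 kg.
Tool frame: the origin (TCP) lies on the centre line of the jaws, within the pads' length; the fingertips stand 17 mm ahead of it and the grasp point (between the pads) lies 2 mm behind it (robot.tip_extent is the distance from the TCP to the fingertips, in m); z points along the fingers, y is the line along which they close (so a half turn about z gives the same grasp; the last joint's range is limited). The gripper opens to 92 mm and grips with 3 to 60 N. Pads are 19 mm wide; open, the fingers measure 130 mm over their backs; the gripper's body (75 mm by 190 mm) begins 47 mm behind the grasp point.
Start: joints at [-1.346, 0.342, 1.524, -0, 1.275, -0.146], TCP at [0.19, -0.489, 0.206] pointing down, gripper open.
Joint ranges: [-2.53, 2.53], [-0.77, 2.02], [0.04, 2.7], [-1, 4.14], [0.28, 2.66], [-3.11, 3.11]. Speed limits (rad/s): [2.57, 2.57, 3.14, 3.14, 3.14, 3.14].

## Interface

Orientations are given as [roll, pitch, yaw] about the fixed x, y, z axes, in that order (R = Rz(yaw) Ry(pitch) Rx(roll)).
In Python, from cell import robot gives the robot as it stands.
- The arm moves only by the tool step_arm, never from a script. Its argument "motion" is a list of rows, each a list of 2 entries, a list of its own where there are three numbers: the shift along the tool's x, y, z in units of 60 mm (1.0 is 60 mm), then the turn about the tool's z in rad. In form: [[[x, y, z], spin], ...]. A call has 1 to 10 rows; each row is the pose to reach, as a shift and turn from the pose commanded when the call began, along the tool's axes at that moment; what a row does not reach only later rows make up. A row lasts 1/8 s, in which the tool goes at most 62.5 mm and 10.7 degrees, less where a joint would pass 70% of its speed; a pose out of reach is approached as far as the arm can. A call with a gripper value outside its range is refused whole. "hand" is the closure in counts, from 0 (fully open) to 255 (shut), set as the call begins (left out, the last holds). The fingers move at their own pace and stop on an object; "squeeze" is the grip in N (left out, the last holds). Time passes only in rows, so rows that repeat a pose let the fingers close. It gives the time, the measured TCP pose, the force, the opening and the grip force at its end, in the units of the state.
- robot.observe(): the state, without advancing time (a new reading comes with each control period).
- robot.read_camera(name): name is "side" or "top"; returns a dict with "pixels" (400x640x3 uint8, red, green, blue), "intrinsics" (3x3 intrinsics, pixels), "xyz" and "rotation" of the camera in the world. Camera axes: x right, y up, looking along -z (the intrinsics and any distortion apply to the point x, -y, -z); pixel columns grow to the right and rows downward; lengths in m; the calibration is good to about 2 mm. A picture is of the moment at which its call begins. There is no depth.
- robot.hand_in(): hands the job in; it is judged then, once.
The state is a dict: "time": time; "qpos": joint angles; "qvel": joint speeds; "joint_efforts": joint torques, N m; "tool_pos": TCP position; "tool_rot": TCP orientation; "contact_force": force on the tool from outside, world axes, zero at the start; "torque": the same for the moment, N m; "opening": finger opening in m; "grip_force": force on a finger pad.
Only numpy, scipy, OpenCV 4.12 (cv2) and the standard library are available. Lean on these libraries where they do the work, as an engineer would, in place of code of your own. Each camera call takes 0.05 s, during which the arm holds its last target. There are 200 camera calls.

## Task

Take the blue-handled drift punch from the tool rack and use its tip to drive the stuck brass hinge pin straight down out of the mould's red lug, all the way until it stands on the bottom of the catch cup below. Push the pin only with the punch, never with the fingers, then put the punch tip-down into the green used-tools pot and let go.

Things in the scene. Friction and masses are not known exactly. Their poses are not given: they have to be found in the camera images.
- punch_grip (a point): Centre of the drift punch's upright round blue handle (26 mm diameter, 60 mm long; end cap 34 mm above this point). It hangs loose in one of three holes, 85 mm apart, of a wooden rack, top 85 mm above the bench; tools with red and yellow handles, same shape, hang in the others, in any order. Its 40 mm wide, 6 mm thick guard rests on the rack, underside 36 mm below this point. 0.2-0.33 kg.
- punch_tip (a point): Centre of the flat end of the drift punch's steel nose, 111 mm below punch_grip along its axis. The nose is 12 mm in diameter and 75 mm long from the guard's underside, and hangs in a 21 mm wide hole of the rack. The z axis points from tip to handle.
- pin_top (a point): Centre of the top face of the upright brass hinge pin (26 mm diameter, 40 mm long). It sits in a 28 mm bore with a 4 mm chamfered mouth through a red lug (60 x 56 mm, 30 mm thick, top 110 mm above the bench) on the side of a dark iron mould (120 mm diameter, 102 mm high, fixed). At the start it is between 4 mm above and 2 mm below the lug's top.
- hinge_pin (a joint): How far the pin has been driven straight down (m): 0 with its top 4 mm above the lug, at most 0.036 when it stands on the bottom of the steel catch cup below, its top then 2 mm under the lug's underside. Its steady friction takes a push of about 6 N, and about 1 N more at 30 mm/s; it stays where it is left.
- pot_floor (a point): Centre of the inner floor, 6 mm above the bench, of the open green used-tools pot (inner diameter 66 mm, outer 72 mm, rim 80 mm above the bench), which is fixed to the bench. The punch may lean in it.
Mind the look-alikes: they are no part of the job. There is more than one size of the part that bears punch_grip; the job needs the larger.

How it is judged:
By the outcome, as a careful person would: the job done as asked, in the order asked, and still so for the second after the job is handed in, with the robot touching nothing.
It also fails if it takes over 45 s, if anything falls off the work surface, if the arm or the gripper's body presses on something with over 40 N, if the wrist force passes 120 N, or if a joint passes its speed limit or range.

## Working session

There is one attempt and no reset: what is moved stays moved. The work goes in short steps, Python scripts to look and compute and a tool call to move; the robot and the scene stay as the last step left them, time stands still between calls to the robot, and variables do not carry over. Pictures are saved under pics/ and viewed, at most 10 in all, crops included, and the job is handed in when it is done.

Besides the shell and the picture viewer there is one more tool, called after "Emit:" in YAML: its name, and indented under it one key for each argument. step_arm: Moves the arm, as the interface text tells. Its arguments: {"type":"object","properties":{"motion":{"type":"array"},"hand":{"type":"number"},"squeeze":{"type":"number"}},"required":["motion"]}

```bash
mkdir -p pics; ls; python3 - <<'E'
from cell import robot
import cv2,numpy as np
for n in("side","top"):
    c=robot.read_camera(n); cv2.imwrite(f"pics/{n}0.png",c["pixels"][:,:,::-1])
    np.savez(f"{n}0.npz",**c); print(n,{k:np.round(v,4).tolist() for k,v in c.items() if k!="pixels"})
s=robot.observe();print(s,robot.tip_extent)
E
```

```text
pics
side {'intrinsics': [[397.8616, 0.0, 323.5499], [0.0, 397.8616, 209.7813], [0.0, 0.0, 1.0]], 'xyz': [0.3593, 0.4792, 0.5753], 'rotation': [0.8732, 0.0194, -2.7646]}
top {'intrinsics': [[436.0195, 0.0, 319.9051], [0.0, 436.0195, 200.3516], [0.0, 0.0, 1.0]], 'xyz': [0.473, -0.0487, 1.1094], 'rotation': [0.0958, -0.0004, -1.5553]}
{'time': 0.1, 'qpos': array([-1.34599814e+00,  3.42671463e-01,  1.52488288e+00, -3.88978241e-05,
        1.27538314e+00, -1.45993133e-01]), 'qvel': array([ 0.00059807, -0.00191524, -0.00121054, -0.00040068,  0.00042929,
       -0.00101644]), 'joint_efforts': array([ 1.05016210e-03, -4.32004631e+01, -2.44693297e+01,  7.19633955e-02,
        5.25333895e-02, -4.52635732e-05]), 'tool_pos': array([ 0.19016431, -0.4889525 ,  0.20521839]), 'tool_rot': array([-3.14025671e+00, -1.58838343e-04,  3.70802567e-01]), 'contact_force': array([-0.0024682 ,  0.04733757, -0.19703792]), 'torque': array([-0.00456793,  0.02547344,  0.0294292 ]), 'grip_force': 0.0, 'opening': 0.09221847222722246} 0.017
```

View pics/side0.png

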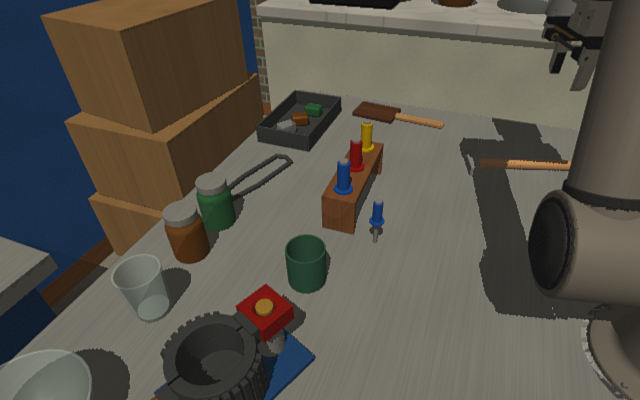

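View pics/top0.png

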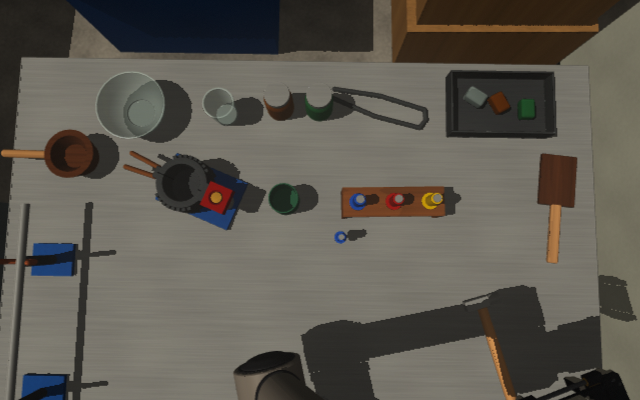

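The top view shows the rack's blue handle at about (358,201), the red lug and brass pin at (216,198), and the green pot at (284,198). The small blue decoy stands on the bench at (341,237). The side view agrees: blue (344,175), pin (264,307), pot (306,262).

```bash
cat > h.py <<'E'
import numpy as np,cv2
from scipy.spatial.transform import Rotation as Ro
def ray(c,uv):
    K=c["intrinsics"];p=np.linalg.inv(K)@[uv[0],uv[1],1]
    d=Ro.from_euler("xyz",c["rotation"]).as_matrix()@[p[0],-p[1],-p[2]]
    return np.array(c["xyz"]),d/np.linalg.norm(d)
def plane(c,uv,z):
    o,d=ray(c,uv);return o+d*(z-o[2])/d[2]
def tri(c1,u1,c2,u2):
    o,d=ray(c1,u1);p,e=ray(c2,u2)
    t=np.linalg.lstsq(np.c_[d,-e],p-o,rcond=None)[0]
    a,b=o+t[0]*d,p+t[1]*e;return (a+b)/2,np.linalg.norm(a-b)
def proj(c,P):
    q=Ro.from_euler("xyz",c["rotation"]).as_matrix().T@(np.array(P)-c["xyz"])
    v=c["intrinsics"]@[q[0],-q[1],-q[2]];return v[:2]/v[2]
def mask(c,lo,hi,box):
    h=cv2.cvtColor(c["pixels"],cv2.COLOR_RGB2HSV);m=cv2.inRange(h,lo,hi)
    k=np.zeros_like(m);x0,y0,x1,y1=box;k[y0:y1,x0:x1]=255;return m&k
def blob(m):
    n,l,s,ce=cv2.connectedComponentsWithStats(m);i=1+np.argmax(s[1:,4])
    return ce[i],s[i],(l==i).astype(np.uint8)
E
python3 - <<'E'
from h import *
S=dict(np.load("side0.npz"));T=dict(np.load("top0.npz"))
out=[]
for c,n,boxes in((T,"t",[(190,175,240,220),(335,185,380,215),(265,180,303,217)]),(S,"s",[(235,285,295,340),(325,150,360,200),(280,230,332,295)])):
    pin=blob(mask(c,(14,120,90),(32,255,255),boxes[0])); red=blob(mask(c,(0,150,60),(8,255,255),boxes[0]))
    bl=blob(mask(c,(100,120,40),(125,255,255),boxes[1])); gr=blob(mask(c,(60,60,20),(90,255,255),boxes[2]))
    for k,b in(("pin",pin),("red",red),("blue",bl),("green",gr)): print(n,k,b[0].round(1),b[1])
    out.append(pin[0])
    if n=="t": print("pin plane",plane(c,pin[0],.112),"lug",cv2.minAreaRect(cv2.findNonZero(red[2]+0)))
print("pin tri",tri(T,out[0],S,out[1]))
I=[cv2.resize(T["pixels"][170:260,190:390],None,fx=4,fy=4,interpolation=2)[:,:,::-1],cv2.resize(S["pixels"][140:340,230:390],None,fx=3,fy=3,interpolation=2)[:,:,::-1]]
cv2.imwrite("pics/tc.png",I[0]);cv2.imwrite("pics/sc.png",I[1])
E
```

```text
t pin [215.8 197.2] [211 192  11  11  95]
t red [215.8 196.9] [200 181  33  32 524]
t blue [356.2 202.5] [350 194  16  16 149]
t green [285.4 198.4] [269 183  30  30 430]
pin plane [0.57240754 0.19186332 0.112     ] lug ((215.77650451660156, 197.2744140625), (24.895458221435547, 26.400127410888672), 24.227745056152344)
s pin [263.6 306.6] [255 299  18  17 240]
s red [267.  311.6] [ 236  285   58   55 1521]
s blue [343.2 179.7] [334 161  19  34 421]
s green [305.9 262.9] [ 285  235   41   58 2027]
pin tri (array([0.57332583, 0.19299659, 0.10836371]), np.float64(0.0012027426908563855))
```

View pics/tc.png

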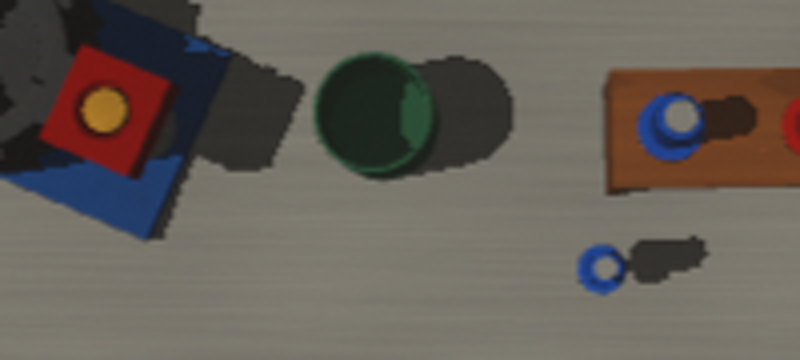

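View pics/sc.png

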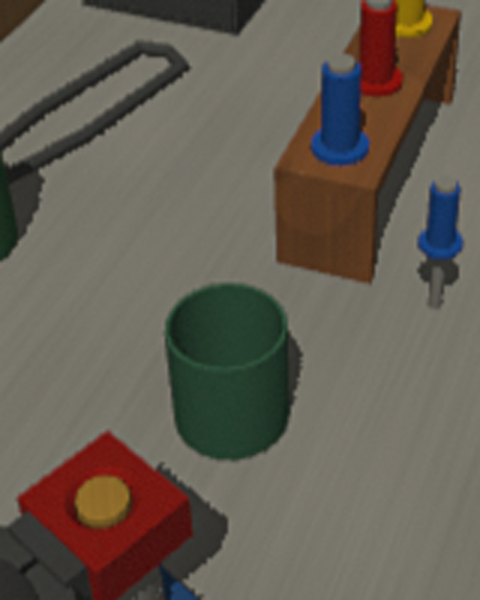

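Crop pixels mapped back to the full images:

| Feature | Top view | Side view |
|---|---|---|
| Punch cap | (360.6,199.1) | (344,161.3) |
| Punch guard | (357.7,201.6) | (343.3,188.3) |
| Pot rim centre | (283.4,198.4) | (306,248.3) |

The pin is central in the lug and stands slightly proud of it.

```bash
python3 - <<'E'
from h import *
S=dict(np.load("side0.npz"));T=dict(np.load("top0.npz"))
for n,a,b,z in(("cap",(360.6,199.1),(344,161.3),.155),("guard",(357.7,201.6),(343.3,188.3),.091),("pot",(283.4,198.4),(306,248.3),.08),("pin",(215.8,197.2),(263.6,306.6),.110)):
    print(n,plane(T,a,z).round(4),plane(S,b,z).round(4),tri(T,a,S,b))
from cell import robot
s=robot.observe()
R=Ro.from_euler("xyz",s["tool_rot"]).as_matrix()
g=np.array([plane(T,(360.6,199.1),.155)[0],0,0]);print(R.round(3))
E
```

```text
cap [ 0.5688 -0.1371  0.155 ] [ 0.568  -0.1325  0.155 ] (array([ 0.56940269, -0.13735662,  0.15172256]), np.float64(0.0005273835082762797))
guard [ 0.5692 -0.1363  0.091 ] [ 0.5682 -0.1314  0.091 ] (array([ 0.56980366, -0.13659283,  0.0869061 ]), np.float64(0.00035129267143015855))
pot [0.5752 0.0391 0.08  ] [0.5761 0.0408 0.08  ] (array([0.57597009, 0.03945182, 0.07867398]), np.float64(0.0013948278688549723))
pin [0.5726 0.1923 0.11  ] [0.5732 0.1942 0.11  ] (array([0.57331143, 0.19300458, 0.1083949 ]), np.float64(0.001284043676524271))
[[ 0.932  0.362 -0.   ]
 [ 0.362 -0.932  0.001]
 [ 0.    -0.001 -1.   ]]
```

Emit:
step_arm:
  motion:
    - [[0.4,-0.16,-0.2],-0.06]
    - [[1.2,-0.48,-0.4],-0.2]
    - [[2.1,-0.85,-0.5],-0.36]
    - [[3.1,-1.25,-0.5],-0.52]
    - [[4.1,-1.65,-0.5],-0.68]
    - [[5.1,-2.05,-0.5],-0.84]
    - [[6.1,-2.45,-0.5],-1.0]
    - [[7.0,-2.8,-0.5],-1.12]
    - [[7.7,-3.1,-0.5],-1.19]
    - [[8.02,-3.21,-0.5],-1.2]
  hand: 100
  squeeze: 40

```text
time: 1.35
tool_pos: [0.5701, -0.1331, 0.235]
tool_rot: [-3.141, -0.001, 1.574]
contact_force: [-0.3, 0.3, -0.1]
opening: 0.0559
grip_force: 0.0
```

Emit:
step_arm:
  motion:
    - [[-0.03,-0.01,0.2],0]
    - [[-0.05,-0.01,0.6],0]
    - [[-0.05,-0.01,1.1],0]
    - [[-0.05,-0.01,1.6],0]
    - [[-0.05,-0.01,1.85],0]
    - [[-0.05,-0.01,1.93],0]
    - [[-0.05,-0.01,1.93],0]

```text
time: 2.22
tool_pos: [0.5685, -0.139, 0.1206]
tool_rot: [3.141, 0.001, 1.57]
contact_force: [0.4, -1.1, 0.1]
opening: 0.056
grip_force: 0.0
```

Emit:
step_arm:
  motion:
    - [[0,0,0],0]
    - [[0,0,0],0]
    - [[0,0,0],0]
    - [[0,0,0],0]
    - [[0,0,0],0]
  hand: 255
  squeeze: 45

```text
time: 2.85
tool_pos: [0.5687, -0.1385, 0.1203]
tool_rot: [3.141, 0.0, 1.571]
contact_force: [0.6, 0.0, 1.7]
opening: 0.0247
grip_force: 45.0
```

```bash
python3 - <<'E'
from cell import robot
import cv2
I=robot.read_camera("side")["pixels"][100:260,250:450,::-1]
cv2.imwrite("pics/g.png",cv2.resize(I,None,fx=3,fy=3))
s=robot.observe();print(s["tool_pos"],s["contact_force"],s["opening"],s["grip_force"])
E
```

```text
[ 0.56867461 -0.13849867  0.12028451] [0.27095773 0.08249928 1.80789493] 0.02466141175509808 45.002726912498474
```

View pics/g.png

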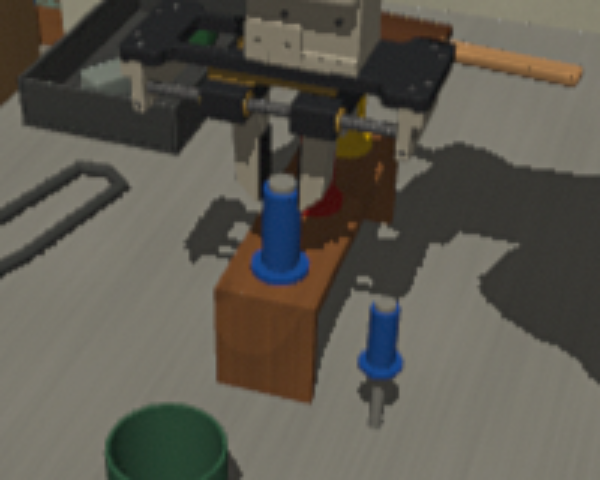

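The picture shows the fingers on the red handle at about crop (325,200). The blue one is still in place at full-image (344,161), so I gripped the wrong tool, 85 mm off. I'll open the fingers and check the calibration against the gripper's own position in the image.

```bash
python3 - <<'E'
from h import *
from cell import robot
s=robot.observe();p=s["tool_pos"]
cs={n:robot.read_camera(n) for n in("side","top")}
ims=[]
for n,c in cs.items():
    I=c["pixels"].copy()
    for P,col in((p,(255,0,255)),(p+[0,0,.1],(0,255,255)),(np.zeros(3),(255,255,0)),(np.array([.569,-.137,.155]),(0,255,0))):
        u=proj(c,P);print(n,P.round(3),u.round(1));cv2.drawMarker(I,tuple(int(v) for v in u),col,0,12,1)
    ims.append(I)
    print(c["xyz"],c["rotation"])
cv2.imwrite("pics/chk.png",cv2.resize(np.vstack(ims)[:,:,::-1],(480,600)))
E
```

```text
side [ 0.569 -0.138  0.12 ] [344.5 174.4]
side [ 0.569 -0.138  0.22 ] [345.2 129.4]
side [0. 0. 0.] [667.6 362.8]
side [ 0.569 -0.137  0.155] [344.3 160. ]
[0.35933372 0.47917237 0.57527326] [ 0.87320677  0.01938644 -2.76459353]
top [ 0.569 -0.138  0.12 ] [359.8 200.7]
top [ 0.569 -0.138  0.22 ] [364.2 196. ]
top [0. 0. 0.] [296.7 437.5]
top [ 0.569 -0.137  0.155] [360.5 199. ]
[ 0.47297173 -0.04873135  1.10942832] [ 9.57823143e-02 -3.66450692e-04 -1.55530877e+00]
```

View pics/chk.png

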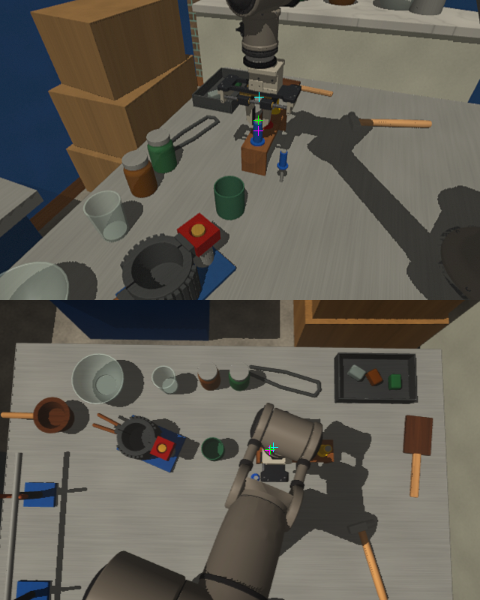

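```bash
python3 - <<'E'
from h import *
from cell import robot
S=dict(np.load("side0.npz"));T=dict(np.load("top0.npz"))
P=np.array([.1902,-.489,.2052])
t=robot.read_camera("top");s=robot.read_camera("side")
for c in(S,T): print(proj(c,P),proj(c,P-[0,0,.017]))
def crop(c,x,y): return cv2.resize(c["pixels"][y:y+100,x:x+133],(400,300),interpolation=2)
# s0 origin (507,0); t0 origin (507,300); s origin (290,80); t origin (310,150)
I=np.vstack([np.hstack([crop(S,507,0),crop(T,507,300)]),np.hstack([crop(s,290,80),crop(t,310,150)])])
cv2.imwrite("pics/quad.png",I[:,:,::-1])
E
```

```text
[560.75188636  90.29490882] [557.97170834  97.63027663]
[537.52996427 387.60221366] [533.38663131 384.83677256]
```

View pics/quad.png

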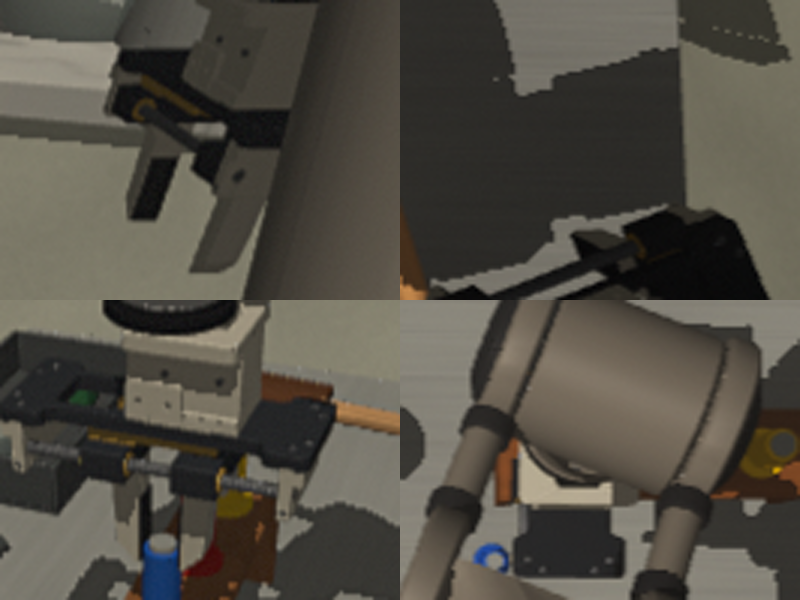

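The top view puts the gripper at y≈-0.143, in line with the blue handle. In the side view the fingers flank the blue handle, but only near its cap, with tips at about full-image (332,167) and (355,170). So the fingers look higher than the state says, and I'll quantify that.

```bash
python3 - <<'E'
from h import *
S=dict(np.load("side0.npz"))
for z in(.103,.12,.13,.14,.15): print(z,[proj(S,(.5687+d,-.1385,z)).round(1).tolist() for d in(-.021,.021)])
R=Ro.from_euler("xyz",[-3.1403,0,.3708]).as_matrix()
for dz in(0,.02,.03,.04):
    print(dz,[proj(S,np.array([.1902,-.489,.188+dz])+R@[0,d,0]).round(1).tolist() for d in(-.054,.054)])
E
```

```text
0.103 [[354.2, 183.6], [334.6, 179.4]]
0.12 [[354.5, 176.6], [334.5, 172.5]]
0.13 [[354.7, 172.5], [334.5, 168.3]]
0.14 [[354.8, 168.2], [334.5, 164.1]]
0.15 [[355.0, 163.9], [334.5, 159.8]]
0 [[569.3, 108.6], [547.6, 87.8]]
0.02 [[572.9, 99.6], [550.6, 79.5]]
0.03 [[574.8, 95.1], [552.1, 75.2]]
0.04 [[576.6, 90.5], [553.6, 70.8]]
```

The fit is consistent in both poses: the real fingertips sit about 35 mm higher than reported. I'll open, lower about 30 mm in force-checked steps and regrip mid-handle.

Emit:
step_arm:
  motion:
    - [[0,0,0],0]
    - [[0,0,0],0]
    - [[0,0,0],0]
    - [[0.02,0,0.05],0]
    - [[0.03,0,0.1],0]
    - [[0.03,0,0.15],0]
    - [[0.03,0,0.18],0]
  hand: 100

```text
time: 3.98
tool_pos: [0.5682, -0.1366, 0.1089]
tool_rot: [-3.141, -0.0, 1.571]
contact_force: [-0.1, 0.3, 0.6]
opening: 0.0557
grip_force: 0.0
```

Emit:
step_arm:
  motion:
    - [[0,0,0.04],0]
    - [[0,0,0.08],0]
    - [[0,0,0.12],0]
    - [[0,0,0.12],0]

```text
time: 4.47
tool_pos: [0.5683, -0.1366, 0.1018]
tool_rot: [-3.141, -0.0, 1.571]
contact_force: [-0.3, 0.0, -0.0]
opening: 0.0555
grip_force: 0.0
```

Emit:
step_arm:
  motion:
    - [[0,0,0.03],0]
    - [[0,0,0.06],0]
    - [[0,0,0.09],0]
    - [[0,0,0.09],0]

```text
time: 4.97
tool_pos: [0.5683, -0.1366, 0.0964]
tool_rot: [-3.141, -0.0, 1.571]
contact_force: [-1.1, 0.8, -0.1]
opening: 0.0559
grip_force: 0.0
```

Emit:
step_arm:
  motion:
    - [[0,0,0.03],0]
    - [[0,0,0.06],0]
    - [[0,0,0.09],0]
    - [[0,0,0.09],0]

```text
time: 5.48
tool_pos: [0.5683, -0.1366, 0.091]
tool_rot: [-3.141, -0.0, 1.571]
contact_force: [-0.2, 0.3, -0.2]
opening: 0.0559
grip_force: 0.0
```

Emit:
step_arm:
  motion:
    - [[0,0,0],0]
    - [[0,0,0],0]
    - [[0,0,0],0]
    - [[0,0,0],0]
    - [[0,0,-0.1],0]
    - [[0,0,-0.3],0]
    - [[0,0,-0.6],0]
    - [[0,0,-1.0],0]
    - [[0,0,-1.4],0]
    - [[0,0,-1.8],0]
  hand: 255
  squeeze: 50

```text
time: 6.72
tool_pos: [0.5683, -0.1366, 0.2008]
tool_rot: [3.141, 0.0, 1.571]
contact_force: [-0.2, 0.2, -2.7]
opening: 0.0258
grip_force: 50.0
```

Emit:
step_arm:
  motion:
    - [[0,0,-0.2],0]
    - [[0,0,-0.35],0]
    - [[0,0,-0.4],0]
    - [[0,0,-0.4],0]

```text
time: 7.22
tool_pos: [0.5682, -0.1366, 0.2227]
tool_rot: [-3.141, -0.0, 1.571]
contact_force: [-0.3, -0.3, -1.9]
opening: 0.0252
grip_force: 50.0
```

```bash
python3 - <<'E'
from h import *
from cell import robot
s=robot.observe();print(s["tool_pos"],s["contact_force"],s["opening"])
for n in("side","top"):
    c=robot.read_camera(n);np.savez(n+"1.npz",**c)
c=np.load("side1.npz")["pixels"][60:210,260:460,::-1]
cv2.imwrite("pics/lift.png",cv2.resize(c,None,fx=4,fy=4,interpolation=2))
E
```

```text
[ 0.56819835 -0.13656488  0.22274596] [-0.34012506 -0.30988107 -1.88419285] 0.025211816593613916
```

View pics/lift.png

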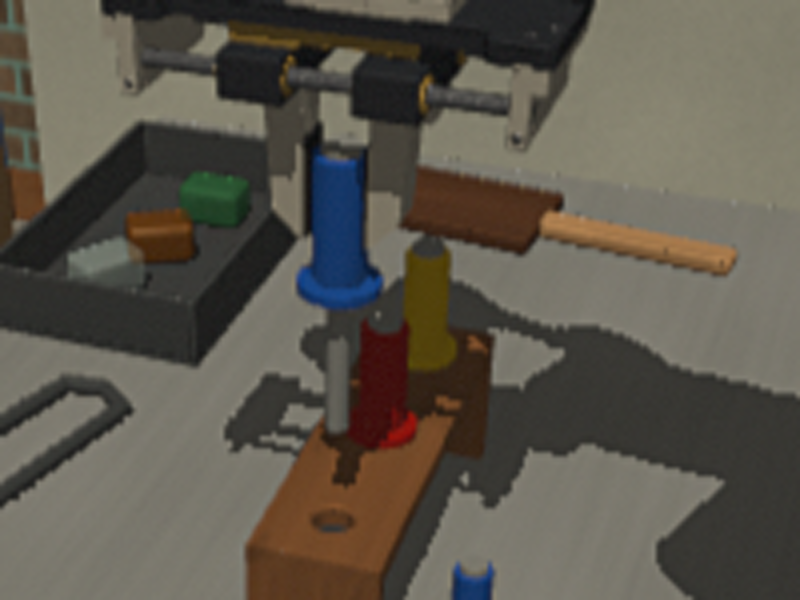

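The punch is held upright and clear of its hole: tip at full-image (344,167), guard (345,131). Next I'll check the tip height numerically while moving across to above the pin.

Emit:
step_arm:
  motion:
    - [[0.15,0.01,0],0]
    - [[0.5,0.02,0],0]
    - [[1.1,0.03,0],0]
    - [[1.8,0.04,0],0]
    - [[2.6,0.05,0],0]
    - [[3.4,0.06,0],0]
    - [[4.2,0.07,0],0]
    - [[4.9,0.07,0],0]
    - [[5.35,0.07,0],0]
    - [[5.48,0.075,0],0]

```text
time: 8.57
tool_pos: [0.5718, 0.195, 0.223]
tool_rot: [-3.141, -0.0, 1.574]
contact_force: [-0.1, -0.5, -2.9]
opening: 0.0253
grip_force: 50.0
```

Emit:
step_arm:
  motion:
    - [[0,0,0],0]
    - [[0,0,0],0]

```text
time: 8.82
tool_pos: [0.5728, 0.1913, 0.2232]
tool_rot: [-3.141, 0.0, 1.57]
contact_force: [-0.0, -0.4, -1.5]
opening: 0.0253
grip_force: 50.0
```

```bash
python3 - <<'E'
from h import *
from cell import robot
S=dict(np.load("side1.npz"))
for z in(.13,.14,.15): print(z,proj(S,(.5682,-.1366,z)),proj(S,(.5682,-.1366,z+.075)))
s=robot.observe();print(s["tool_pos"],s["contact_force"])
c=robot.read_camera("side");np.savez("side2.npz",**c);t=robot.read_camera("top");np.savez("top2.npz",**t)
p=s["tool_pos"]
for z in(.112,.142,.217): print(z,proj(c,(p[0],p[1],z)))
a=cv2.resize(c["pixels"][190:340,190:340],(600,600),interpolation=2)
b=cv2.resize(t["pixels"][150:250,190:240],(200,400),interpolation=2)
I=np.zeros((600,800,3),np.uint8);I[:,:600]=a;I[:400,600:]=b
cv2.imwrite("pics/above.png",I[:,:,::-1])
E
```

```text
0.13 [344.43273117 170.94346189] [345.01421421 137.29515635]
0.14 [344.50609594 166.69811012] [345.09755367 132.47260505]
0.15 [344.58068387 162.38197826] [345.18237527 127.5642882 ]
[0.57284628 0.19128755 0.22319853] [-0.02999769 -0.41727509 -1.52119568]
0.112 [264.62500693 304.24384175]
0.142 [262.11635189 290.79714118]
0.217 [254.99310367 252.61565182]
```

View pics/above.png

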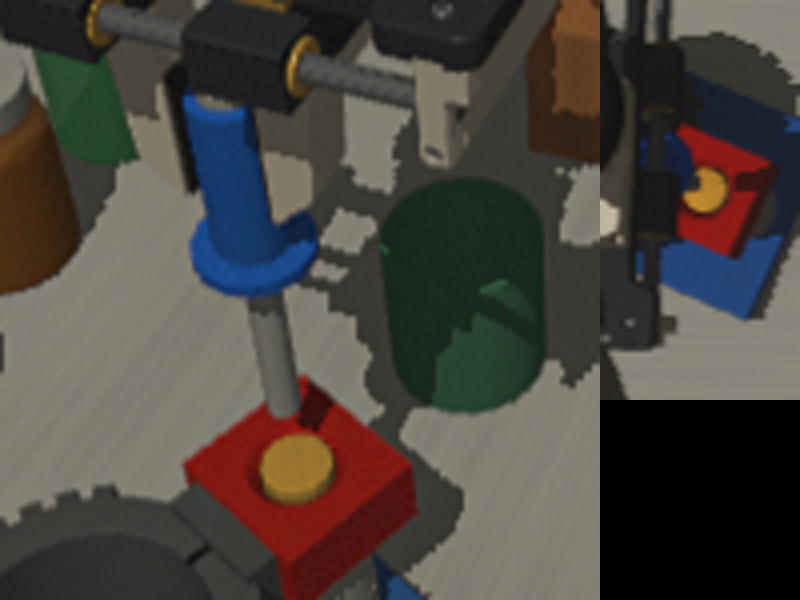

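The tip (261,292) lines up above the pin centre (264,306), within about 1.5 mm. Now I'll descend gently and drive the pin.

Emit:
step_arm:
  motion:
    - [[0,0,0.05],0]
    - [[0,0,0.12],0]
    - [[0,0,0.2],0]
    - [[0,0,0.27],0]
    - [[0,0,0.33],0]
    - [[0,0,0.38],0]
    - [[0,0,0.42],0]
    - [[0,0,0.46],0]
    - [[0,0,0.5],0]
    - [[0,0,0.54],0]

```text
time: 10.18
tool_pos: [0.573, 0.1922, 0.1911]
tool_rot: [3.141, -0.0, 1.571]
contact_force: [-1.9, 0.2, 4.1]
opening: 0.0251
grip_force: 50.0
```

Emit:
step_arm:
  motion:
    - [[0,0,0.04],0]
    - [[0,0,0.08],0]
    - [[0,0,0.12],0]
    - [[0,0,0.16],0]
    - [[0,0,0.2],0]
    - [[0,0,0.24],0]
    - [[0,0,0.28],0]
    - [[0,0,0.32],0]

```text
time: 11.18
tool_pos: [0.573, 0.1922, 0.1715]
tool_rot: [3.141, 0.0, 1.571]
contact_force: [-0.8, 0.4, 4.9]
opening: 0.0251
grip_force: 50.0
```

Emit:
step_arm:
  motion:
    - [[0,0,0.04],0]
    - [[0,0,0.08],0]
    - [[0,0,0.12],0]
    - [[0,0,0.15],0]

```text
time: 11.68
tool_pos: [0.5729, 0.1922, 0.1624]
tool_rot: [3.141, 0.0, 1.571]
contact_force: [-0.3, 0.1, 3.5]
opening: 0.0253
grip_force: 50.0
```

Emit:
step_arm:
  motion:
    - [[0,0,0.02],0]
    - [[0,0,0.04],0]
    - [[0,0,0.05],0]
    - [[0,0,0.05],0]

```text
time: 12.18
tool_pos: [0.5729, 0.1921, 0.1595]
tool_rot: [3.142, 0.0, 1.571]
contact_force: [0.9, -0.1, 2.2]
opening: 0.0253
grip_force: 50.0
```

Emit:
step_arm:
  motion:
    - [[0,0,0.01],0]
    - [[0,0,0.02],0]
    - [[0,0,0.03],0]
    - [[0,0,0.03],0]

```text
time: 12.68
tool_pos: [0.5731, 0.1922, 0.1591]
tool_rot: [3.14, -0.0, 1.571]
contact_force: [-1.9, -1.5, 9.5]
opening: 0.0254
grip_force: 50.0
```

Emit:
step_arm:
  motion:
    - [[0,0,0.01],0]
    - [[0,0,0.02],0]
    - [[0,0,0.03],0]
    - [[0,0,0.03],0]

```text
time: 13.18
tool_pos: [0.5733, 0.1924, 0.159]
tool_rot: [3.138, -0.001, 1.571]
contact_force: [-3.6, -0.0, 18.5]
opening: 0.0253
grip_force: 50.0
```

The pin has bottomed: TCP z has stalled at 0.159, as predicted, and the force is rising. I'll raise the punch and go to the pot.

Emit:
step_arm:
  motion:
    - [[0,0,-0.1],0]
    - [[0,0,-0.35],0]
    - [[0,0,-0.7],0]
    - [[0,0,-1.0],0]
    - [[0,0,-1.1],0]
    - [[0,0,-1.1],0]

```text
time: 13.92
tool_pos: [0.5728, 0.1921, 0.2219]
tool_rot: [-3.141, 0.0, 1.571]
contact_force: [-0.5, 0.2, -2.4]
opening: 0.0253
grip_force: 50.0
```

Emit:
step_arm:
  motion:
    - [[-0.15,0.01,0],0]
    - [[-0.5,0.02,0],0]
    - [[-1.0,0.03,0],0]
    - [[-1.6,0.04,0],0]
    - [[-2.1,0.04,0],0]
    - [[-2.45,0.04,0],0]
    - [[-2.55,0.04,0],0]
    - [[-2.55,0.04,0],0]
    - [[-2.55,0.04,0],0]

```text
time: 15.05
tool_pos: [0.5752, 0.04, 0.222]
tool_rot: [-3.142, -0.0, 1.572]
contact_force: [-0.1, 0.4, -1.8]
opening: 0.0252
grip_force: 50.0
```

```bash
python3 - <<'E'
from h import *
from cell import robot
s=robot.observe();p=s["tool_pos"];print(p,s["contact_force"])
c=robot.read_camera("side");np.savez("side3.npz",**c)
a=cv2.resize(c["pixels"][190:340,190:390],(800,600),interpolation=2)
cv2.imwrite("pics/pot.png",a[:,:,::-1])
E
```

```text
[0.57522253 0.0400239  0.22195052] [-0.11817571  0.42311523 -1.81357599]
```

View pics/pot.png

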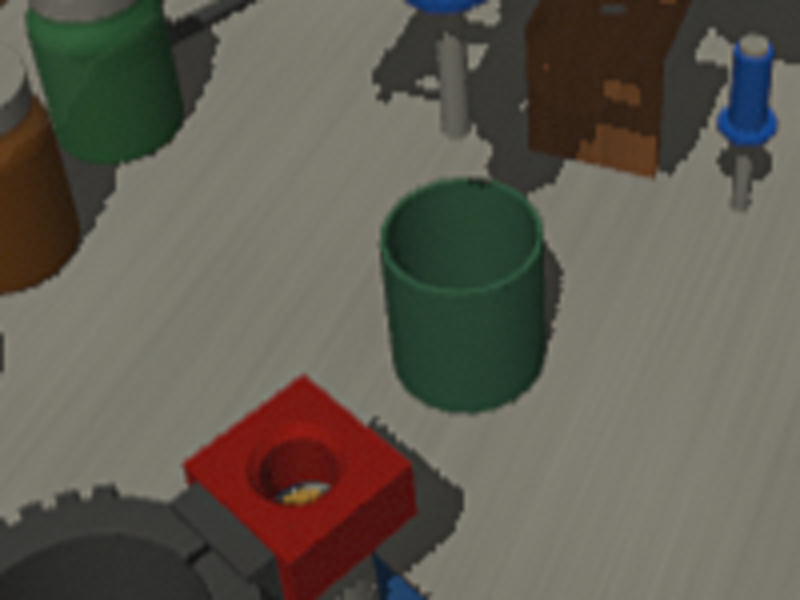

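The lug bore is now open, with brass visible deep inside at about (300,495). The punch tip at (455,135) is over the pot, whose rim centre is (463,235). I'll lower it in.

Emit:
step_arm:
  motion:
    - [[0,0,0.1],0]
    - [[0,0,0.35],0]
    - [[0,0,0.7],0]
    - [[0,0,1.05],0]
    - [[0,0,1.4],0]
    - [[0,0,1.7],0]
    - [[0,0,1.95],0]
    - [[0,0,2.1],0]
    - [[0,0,2.17],0]
    - [[0,0,2.17],0]

```text
time: 16.35
tool_pos: [0.5754, 0.0391, 0.0919]
tool_rot: [3.141, 0.0, 1.571]
contact_force: [0.2, 0.1, -2.3]
opening: 0.0251
grip_force: 50.0
```

Emit:
step_arm:
  motion:
    - [[0,0,0.02],0]
    - [[0,0,0.04],0]
    - [[0,0,0.06],0]
    - [[0,0,0.06],0]

```text
time: 16.85
tool_pos: [0.5752, 0.0391, 0.0881]
tool_rot: [-3.141, 0.0, 1.571]
contact_force: [-0.1, 0.9, -2.6]
opening: 0.025
grip_force: 50.0
```

Emit:
step_arm:
  motion:
    - [[0,0,0.02],0]
    - [[0,0,0.02],0]

```text
time: 17.1
tool_pos: [0.5754, 0.0391, 0.0872]
tool_rot: [3.141, 0.0, 1.571]
contact_force: [0.4, 0.9, -0.3]
opening: 0.0258
grip_force: 50.0
```

Emit:
step_arm:
  motion:
    - [[0,0,0],0]
    - [[0,0,0],0]
    - [[0,0,0],0]
    - [[0,0,0],0]
    - [[0,0,-0.1],0]
    - [[0,0,-0.3],0]
    - [[0,0,-0.7],0]
    - [[0,0,-1.2],0]
    - [[0,0,-1.7],0]
    - [[0,0,-2.0],0]
  hand: 30

```text
time: 18.35
tool_pos: [0.5759, 0.0391, 0.2098]
tool_rot: [3.138, 0.0, 1.571]
contact_force: [0.7, 0.7, -0.5]
opening: 0.081
grip_force: 0.0
```

Emit:
step_arm:
  motion:
    - [[0,0,-0.5],0]
    - [[0,0,-0.5],0]
    - [[0,0,-0.5],0]

```text
time: 18.73
tool_pos: [0.5749, 0.0392, 0.2367]
tool_rot: [-3.141, 0.0, 1.571]
contact_force: [-0.1, 0.8, -0.4]
opening: 0.0809
grip_force: 0.0
```

```bash
python3 - <<'E'
from h import *
from cell import robot
s=robot.observe();print(s["tool_pos"],s["contact_force"],s["opening"])
c=robot.read_camera("side");np.savez("side4.npz",**c)
b=blob(mask(c,(100,120,40),(125,255,255),(260,170,350,300)));print("blue",b[0],b[1])
for z in(.081,.115,.145): print(proj(c,(.5755,.0395,z)))
a=cv2.resize(c["pixels"][150:350,200:400],(600,600),interpolation=2)
cv2.imwrite("pics/done.png",a[:,:,::-1])
E
```

```text
[0.57492353 0.03917801 0.23669855] [-0.12949639  0.76450227 -0.36625826] 0.0808912820478821
blue [305.08833333 239.205     ] [294 217  24  39 600]
[306.57184207 247.48570516]
[305.6276509  233.25216989]
[304.74194799 219.9003359 ]
```

```bash
python3 - <<'E'
from h import *
from cell import robot
for i in range(12): c=robot.read_camera("side")
b=blob(mask(c,(100,120,40),(125,255,255),(260,170,350,300)));print("blue",b[0],b[1])
print(robot.hand_in())
E
```

```text
blue [305.03826955 239.18968386] [294 217  24  39 601]
the job is handed in; nothing more can be done
None
```

I drove the hinge pin down until it bottomed in the catch cup, then left the blue punch standing tip-down in the green pot, released and steady, and handed the job in at about 19 s; the first grip closed high, near the handle's end cap, because the real fingertips sat about 35 mm above the reported position, so I regripped lower before lifting.

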